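Set the air sampler up on its kickstand and hold it

TASK

The yellow air sampler lies face down on the bench. While it lies there, flip the kickstand on its back over centre so that it snaps fully out, then take the sampler by its handle, stand it upright on its two rubber feet and the kickstand, and keep hold of the handle so that it cannot tip while a colleague fits the hoses: you finish holding it there, not letting go. Leave the bottle, the slide box and the filter cassette where they are.

Things in the scene. Friction and masses are not known exactly. Their poses are not given: they have to be found in the camera images.
- sampler: portable air sampler, 0.88 kg (+-10 %), loose, lying face down: yellow box in an inverted-U carry frame of 16 mm aluminium tube. Origin on the bench under its middle. Own x runs from the feet to the handle, y across, z out of its back (lying: z up; standing: x up, z level towards the kickstand side). Standing on both feet and kickstand it leans back, towards own +z, by 4 degrees
- box_back (a point): centre of the back of the yellow box, at own (10, 0, 72) mm; the box spans own x -50..70, y -75..75, z 22..72 mm. Two 16 mm brass hose barbs stick out of its handle-side end at own y = -52 and 52
- handle (a point): middle of the handle: the frame's straight top cross tube, along own y, at own (132, 0, 47) mm; 16 mm thick, covered by a black grip sleeve 100 mm long; 54 mm of free gap between tube and box. Lying, its axis is 47 mm above the bench; standing, about 261 mm. The tube turns between the finger pads as the frame is raised, and may creep a few mm along them
- foot_a (a point): lowest point (when standing) of one of the two round grey rubber feet on the side tubes' ends (22 mm thick, end radius 11 mm), at own (-130, 90, 47) mm
- foot_b (a point): the same for the other foot, at own (-130, -90, 47) mm
- guard_end (a point): point at own (-45, 0, 0) mm, midway between the feet-side ends of the two steel face guards (bars along own x -45..65, at y = -66 and 66) on which the sampler lies. Raised by its handle, it first rocks about these ends until the feet meet the bench, after about 25 degrees, and from then on turns about the feet
- stand_pivot (a point): pivot of the kickstand, in a dark steel bracket on the back of the box, at own (-15, -60, 88) mm, 16 mm off the back
- stand_foot (a point): centre of the round end (radius 9 mm) of the kickstand's red rubber foot, 120 mm from the pivot along the leg
- kickstand (a joint): swing of the kickstand, a round steel leg 10 mm thick, 120 mm long, rad. 0: folded across the back along own +y. 1.66: fully out, at its stop, pointing past the feet. At q the leg points along own (-0.820 sin q, cos q, 0.573 sin q) from its pivot. A spring (up to 0.15 N m) holds it folded below a dead point near 0.95 rad and snaps it out above; about 2 N sideways near its foot moves it
- reagent_bottle: bystander: amber bottle with white cap, 66 mm wide, 150 mm tall, origin under its centre
- slide_box: bystander: flat blue slide box, 102 x 87 x 34 mm, origin under its centre
- filter_cassette: bystander: small white and blue round filter cassette, 40 mm wide, 46 mm tall, origin under its centre

How it is judged:
On the way:
1. the kickstand has been flipped over centre and is fully out while the sampler still lies on the bench (value of joint kickstand above 1.5 rad and angle between sampler's own x axis and vertical above 1.2 rad and height (world z) of handle below 0.12 m), for 0.2 s.
At the end, for the whole second after the job is handed in: kickstand beyond 1.5 rad; sampler at rest, within 9 degrees of upright, both rubber feet and the kickstand's foot on the bench (within 6 mm); the handle tube between the fingers (TCP within 24 mm of its axis, on its straight part), gripped with over 2 N (value of joint kickstand above 1.5 rad and angle between sampler's own x axis and vertical below 0.16 rad and height (world z) of each of foot_a, foot_b below 0.006 m and height (world z) of stand_foot below 0.015 m and contact force between the fingers and sampler above 2 N and x of the grasp point in the frame of handle between -0.024 and 0.024 m and z of the grasp point in the frame of handle between -0.024 and 0.024 m and y of the grasp point in the frame of handle between -0.075 and 0.075 m and linear speed of sampler below 0.03 m/s); the arm keeps its last pose, push and grip.
It fails at once if a bystander (bottle, slide box or filter cassette) is moved more than 30 mm (distance of any of reagent_bottle, slide_box, filter_cassette from where it was at the start of the episode above 0.03 m).
It also fails if it takes over 64 s, if anything falls off the work surface, if the arm or the gripper's body presses on something with over 40 N, if the wrist force passes 120 N, or if a joint passes its speed limit or range.

ROBOT

A 7-joint arm with a two-finger parallel gripper is mounted at the origin on the work surface. World frame = base frame: x ahead of the robot, y to its left, z up, the work surface at z = 0. Lengths are in m, angles in rad, forces in N, time in s.
With the tool pointing down it reaches from about 0.4 to 0.925 m from the base axis. Payload 5.6 kg.
Tool frame: the origin (TCP) lies between the finger pads, 19 mm behind the fingertips; this is the grasp point; z points along the fingers, y is the direction in which the jaws open and shut (so a half turn about z gives the same grasp; the last joint's range is limited). The gripper opens to 85 mm and grips with 20 to 120 N. Pads are 22 mm wide; open, the fingers measure 114 mm over their backs; the gripper's body (76 mm by 85 mm) begins 54 mm behind the grasp point. The pads swing forward as they close: fully open they stand 13 mm farther back than shut.
Start: joints at [-1.285, 0.468, -0.012, 1.603, 0.006, 1.071, -0.056], TCP at [0.21, 0.615, 0.25] pointing down, gripper open.
Joint ranges: [-2.53, 2.53], [-0.31, 2.02], [-1.57, 1.55], [0.28, 2.44], [-1.29, 4.43], [0.15, 1.84], [-2.92, 2.92]. Speed limits (rad/s): [2.57, 2.57, 3.14, 3.14, 3.14, 3.14, 3.14].

INTERFACE

Orientations are given as a rotation vector (axis times angle).
In Python, from plant import * gives the robot as it stands.
- The arm moves only by the tool servo_tool, never from a script. Its argument "moves" is a list that holds one entry, the list of rows, each a list of 6 numbers: the shift along the tool's x, y, z in m, then the turn, a rotation vector about the tool's x, y, z in degrees. A call has exactly 8 rows; each row shifts and turns the commanded pose from where the row before left it, along the tool's axes as they then stand; what a row does not reach is not made up. A row lasts 1/12 s, in which the tool goes at most 41.7 mm and 7.16 degrees, less where a joint would pass 70% of its speed; a pose out of reach is approached as far as the arm can. A call with a gripper value outside its range is refused whole. "gripper" is the opening, from 0 (shut) to 1 (fully open), set as the call begins (left out, the last holds). The fingers move at their own pace and stop on an object; "newtons" is the grip in N (left out, the last holds). Time passes only in rows, so rows that do not move let the fingers close, or fill a call up. It gives the time, the measured TCP pose, the force and the opening at its end, in the units of the state.
- observe(): the state, without advancing time (a new reading comes with each control period).
- capture(name): name is "scene" or "top" or "wrist"; returns (picture, depth): 480x640x3 uint8, red, green, blue; 480x640 float32, m along the optical axis (not along the pixel's ray), 0 where there is no reading.
- camera_model(name): a dict with "fovy" (degrees; the focal length in pixels is half the picture's height over the tangent of half this angle, whatever the lens; pixels are square), "cx", "cy" (the principal point, pixels), "R" (3x3) and "t" (3): a world point X has camera coordinates R X + t. Camera axes: x right, y down, z forward; pixel columns grow to the right and rows downward; lengths in m; the calibration is good to about 2 mm. A picture is of the moment at which its call begins: read the wrist's pose just before it. camera_model takes no time and is no camera call; for the wrist camera it gives the pose at the moment of the call.
- job_done(): hands the job in, once; it reports no verdict.
The state is a dict: "time": time; "q": joint angles; "joint_velocities": joint speeds; "joint_efforts": joint torques, N m; "ee_pos": TCP position; "tool_rot": TCP orientation; "wrist_force": force on the tool from outside, world axes, zero at the start; "ft_torque": the same for the moment, N m; "width": opening from 0.0 (shut) to 1.0 (fully open).
Only numpy, scipy, OpenCV 4.12 (cv2) and the standard library are available. Lean on these libraries where they do the work, as an engineer would, in place of code of your own. Each camera call takes 0.05 s, during which the arm holds its last target. There are 200 camera calls.

## Working session

There is one attempt and no reset: what is moved stays moved. The work goes in short steps, Python scripts to look and compute and a tool call to move; the robot and the scene stay as the last step left them, time stands still between calls to the robot, and variables do not carry over. Pictures are saved under pics/ and viewed, about 8 in all and at most 12, crops included, and the job is handed in when it is done.

Besides the shell and the picture viewer there is one more tool, called after "Call:" as a command line: name --argument value ..., lists and objects as JSON in quotes. servo_tool: Moves the arm, as the interface text tells. Its arguments: {"type":"object","properties":{"moves":{"type":"array","items":{"type":"array","items":{"type":"array","items":{"type":"number"}}}},"gripper":{"type":"number"},"newtons":{"type":"number"}},"required":["moves"]}

```bash
ls; mkdir -p pics; python3 - <<'E'
from plant import *
import cv2,numpy as np
s=observe(); print(s['time'],s['ee_pos'],s['tool_rot'],s['width'])
a=[]
for n in ("scene","top"):
    p,d=capture(n); np.savez(f'pics/{n}0.npz',p=p,d=d)
    cv2.imwrite(f'pics/{n}0.png',p[:,:,::-1]); m=camera_model(n); print(n,m)
E
```

```text
pics
0.0 [0.20978318 0.61466005 0.24904015] [-5.14215329e-01 -3.09903736e+00  2.73096506e-03] 1.0052248968611173
scene {'fovy': 46.420683854225494, 'cx': 317.90602068829884, 'cy': 252.74983050923726, 'R': array([[-0.66799558,  0.74394199,  0.01822699],
       [ 0.49580179,  0.46318528, -0.73460192],
       [-0.55494369, -0.48167386, -0.67825349]]), 't': array([ 0.39116448, -0.20413153,  1.83494634])}
top {'fovy': 48.82570862927841, 'cx': 317.23845595140386, 'cy': 239.51001704682125, 'R': array([[-0.00282576, -0.99999004, -0.00345337],
       [-0.99320578,  0.00320831, -0.11632702],
       [ 0.11633695,  0.00310119, -0.99320496]]), 't': array([-0.02876221,  0.57596161,  1.66175478])}
```

View pics/top0.png

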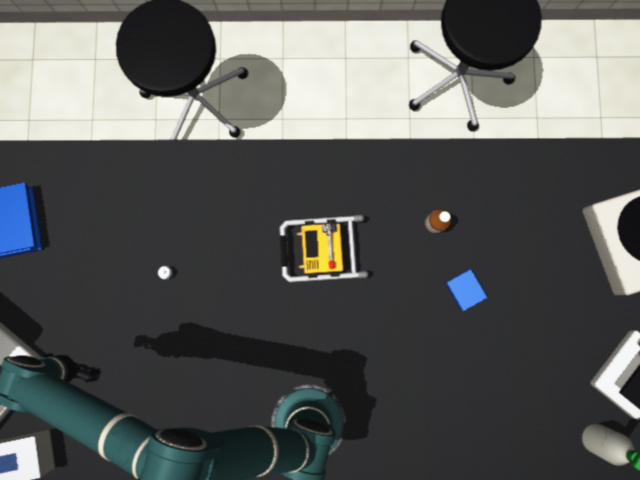

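View pics/scene0.png

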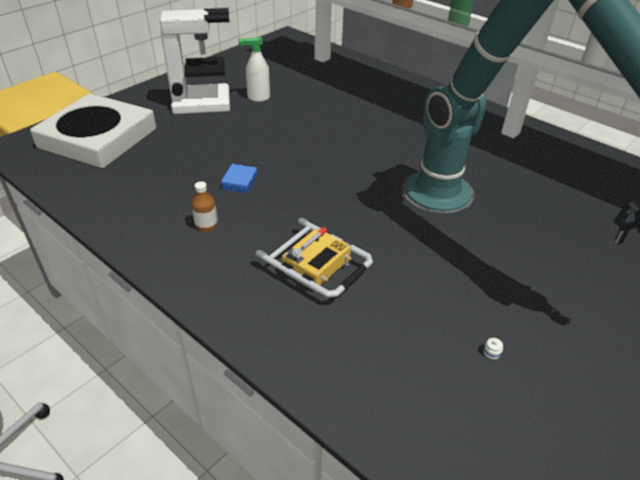

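The top view shows the sampler with its handle to the left (black sleeve near (287,250), so own x is roughly world +y). The feet are at (362,217) and (366,273), the kickstand pivot is near (329,226) and the red foot is at (332,265). The bottle is at (440,220), the slide box at (467,290) and the cassette at (165,272).

```bash
cat > h.py <<'E'
import numpy as np,cv2
def f(m): return 240/np.tan(np.radians(m['fovy'])/2)
def ray(m,u,v,z):
    d=m['R'].T@np.array([(u-m['cx'])/f(m),(v-m['cy'])/f(m),1.]); c=-m['R'].T@m['t']
    return c+d*(z-c[2])/d[2]
def proj(m,X):
    c=m['R']@np.array(X)+m['t']; return f(m)*c[0]/c[2]+m['cx'],f(m)*c[1]/c[2]+m['cy']
def own2w(o,yaw,p):
    c,s=np.cos(yaw),np.sin(yaw); return np.array([o[0]+c*p[0]-s*p[1],o[1]+s*p[0]+c*p[1],p[2]])
def mask(p,lo,hi): return cv2.inRange(cv2.cvtColor(p,cv2.COLOR_RGB2HSV),lo,hi)
E
python3 - <<'E'
from plant import *
from h import *
m=camera_model('top');p=np.load('pics/top0.npz')['p']
k=mask(p,(18,120,90),(35,255,255));k[:150]=0;k[300:]=0
ys,xs=np.nonzero(k);print(xs.min(),xs.max(),ys.min(),ys.max())
W=np.array([ray(m,u,v,.072)[:2] for u,v in zip(xs,ys)],np.float32)*1000
print('rect',cv2.minAreaRect(W))
r=mask(p,(0,150,90),(6,255,255));r[:240]=0;r[300:]=0;r[:,:280]=0;r[:,400:]=0
ys,xs=np.nonzero(r);print('red',len(xs),ray(m,xs.mean(),ys.mean(),.094))
g=cv2.inRange(cv2.cvtColor(p,cv2.COLOR_RGB2HSV),(0,0,110),(180,60,255));g[:205]=0;g[290:]=0;g[:,:270]=0;g[:,380:]=0
W=np.array([ray(m,u,v,.05)[:2] for v,u in np.argwhere(g)],np.float32)*1000
print('frame',cv2.minAreaRect(W))
big=cv2.resize(p[200:300,260:385],None,fx=6,fy=6,interpolation=cv2.INTER_CUBIC)
cv2.imwrite('pics/topc.png',big[:,:,::-1])
for n,u,v,z in(('bottle',440,222,.1),('slide',467,290,.034),('cass',165,272,.04)):print(n,ray(m,u,v,z))
E
```

```text
298 343 223 273
rect ((545.0966186523438, -38.71845245361328), (154.2647247314453, 136.7758026123047), 3.401952028274536)
red 26 [ 0.49285184 -0.07396788  0.094     ]
frame ((545.9583129882812, -46.29072570800781), (196.7842559814453, 266.6584777832031), 3.6362812519073486)
bottle [ 0.62132638 -0.41010116  0.1       ]
slide [ 0.41330279 -0.50432352  0.034     ]
cass [0.47284206 0.45301631 0.04      ]
```

View pics/topc.png

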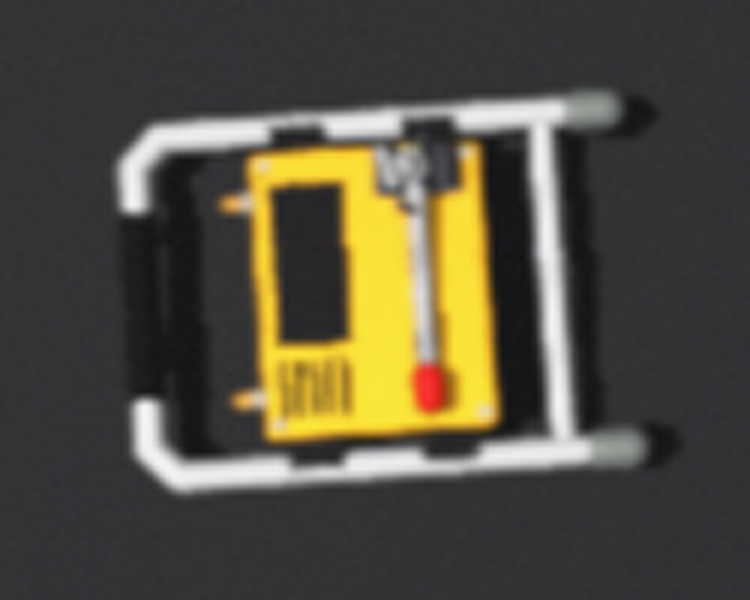

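Yaw is about 93.5° and the origin about (0.546, -0.054). In the enlarged crop the leg lies along the back, with the red foot at the bottom. I'll close the fingers, align the tool with the sampler axes, and move above it for a close look.

Call:
servo_tool --moves '[[[0,0,0,0,0,-5.6],[0,0,0,0,0,-5.6],[0,0,0,0,0,-5.6],[0,0,0,0,0,-5.6],[-0.0127,-0.0338,0,0,0,0],[-0.0127,-0.0338,0,0,0,0],[-0.0127,-0.0338,0,0,0,0],[-0.0127,-0.0338,0,0,0,0]]]' --gripper 0 --newtons 40

```text
time: 0.77
ee_pos: [0.2693, 0.4815, 0.2493]
tool_rot: [0.098, -3.14, 0.002]
wrist_force: [0.8, -0.2, 0.2]
width: 0.0
```

Call:
servo_tool --moves '[[[-0.0127,-0.0338,0,0,0,0],[-0.0127,-0.0338,0,0,0,0],[-0.0127,-0.0338,0,0,0,0],[-0.0127,-0.0338,0,0,0,0],[-0.0127,-0.0338,0,0,0,0],[-0.0127,-0.0338,0,0,0,0],[-0.0127,-0.0338,0,0,0,0],[-0.0127,-0.0338,0,0,0,0]]]'

```text
time: 1.43
ee_pos: [0.3874, 0.218, 0.2499]
tool_rot: [0.098, -3.14, -0.0]
wrist_force: [1.0, -0.3, 0.6]
width: -0.003
```

Call:
servo_tool --moves '[[[-0.0127,-0.0338,0,0,0,0],[-0.0127,-0.0338,0,0,0,0],[-0.0127,-0.0338,0,0,0,0],[-0.0127,-0.0338,0,0,0,0],[-0.0127,-0.0338,0,0,0,0],[-0.0127,-0.0338,0,0,0,0],[-0.0127,-0.0338,0,0,0,0],[-0.0127,-0.0338,0,0,0,0]]]'

```text
time: 2.1
ee_pos: [0.5056, -0.0455, 0.2499]
tool_rot: [0.098, -3.14, -0.0]
wrist_force: [1.0, 0.5, -0.9]
width: 0.001
```

```bash
python3 - <<'E'
from plant import *
from h import *
m=camera_model('wrist');p,d=capture('wrist');np.savez('pics/w1.npz',p=p,d=d)
cv2.imwrite('pics/w1.png',p[:,:,::-1]);print(m)
o,y=(.546,-.054),np.radians(93.5)
for n,q in dict(handle=(.132,0,.047),fa=(-.119,.09,.047),fb=(-.119,-.09,.047),bc1=(-.05,.075,.072),bc2=(-.05,-.075,.072),bc3=(.07,.075,.072),bc4=(.07,-.075,.072),piv=(-.015,-.06,.088),sf=(-.015,.06,.088)).items(): print(n,np.round(own2w(o,y,q),3),np.round(proj(m,own2w(o,y,q))))
E
```

```text
{'fovy': 69.03620212240679, 'cx': 319.9822991061713, 'cy': 238.2596848642176, 'R': array([[-6.24705677e-02,  9.98046792e-01, -1.73059500e-04],
       [ 9.50054940e-01,  5.95197435e-02,  3.06354387e-01],
       [ 3.05766313e-01,  1.89737164e-02, -9.51917517e-01]]), 't': array([ 0.07587474, -0.51809708,  0.22718833])}
handle [0.538 0.078 0.047] [440. 250.]
fa [ 0.463 -0.178  0.047] [177. 158.]
fb [ 0.643 -0.167  0.047] [198. 329.]
bc1 [ 0.474 -0.108  0.072] [248. 178.]
bc2 [ 0.624 -0.099  0.072] [257. 329.]
bc3 [0.467 0.011 0.072] [387. 178.]
bc4 [0.617 0.02  0.072] [378. 330.]
piv [ 0.607 -0.065  0.088] [291. 325.]
sf [ 0.487 -0.073  0.088] [288. 199.]
```

View pics/w1.png

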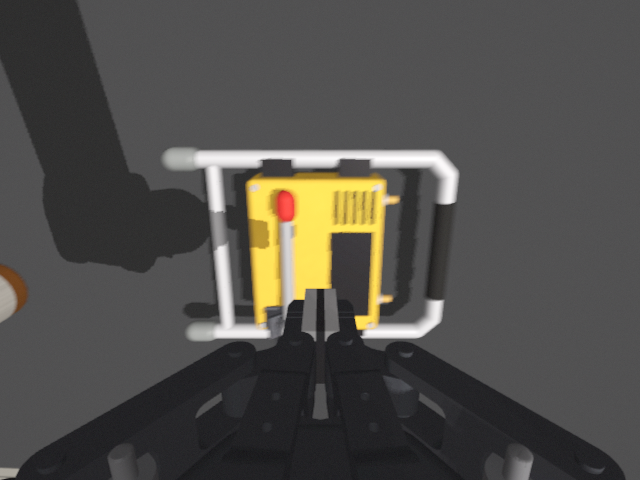

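The view matches the prediction within 2 px (about 2 mm): box corners at (248,177) and (385,178), red foot at (286,206), handle at (441,250). The closed fingertips are at (320,290). I'll check the fingertip height from depth and compute the push path.

```bash
python3 - <<'E'
from plant import *
from h import *
m=camera_model('wrist');z=np.load('pics/w1.npz');d=z['d']
for u,v in((320,293),(312,293),(328,293),(320,310),(345,325),(290,320),(310,200),(287,240),(287,206)):
    D=d[v,u];X=m['R'].T@(np.array([(u-m['cx'])/f(m)*D,(v-m['cy'])/f(m)*D,D])-m['t']);print(u,v,np.round(X,4))
for a in(.0,.012,.019,.03): print(a,proj(m,(.5056,-.0455,.25-a)))
P=[]
for q in np.arange(0,1.35,.1):
    s,c=np.sin(q),np.cos(q);r=.1
    L=np.array([-.015-.82*r*s,-.06+r*c,.088+.573*r*s]);n=np.array([-c,-.82*s]);n/=np.hypot(*n)
    h=.0145*-n[0]+.011*-n[1]+.005
    C=L[:2]-n*h;print(round(q,2),np.round(np.r_[C,L[2]],4));
E
```

```text
320 293 [ 0.4978 -0.0526  0.2405]
312 293 [ 0.4978 -0.056   0.2409]
328 293 [ 0.4978 -0.0491  0.2403]
320 310 [ 0.4975 -0.0525  0.2554]
345 325 [ 0.5009 -0.0428  0.2598]
290 320 [ 0.502  -0.0639  0.2564]
310 200 [ 0.4926 -0.0625  0.0739]
287 240 [ 0.5239 -0.08    0.0942]
287 206 [ 0.4933 -0.0803  0.0989]
0.0 (np.float64(336.0881060969536), np.float64(321.64721682877257))
0.012 (np.float64(335.03904838366185), np.float64(307.07763070957844))
0.019 (np.float64(334.49583988572243), np.float64(299.53340993780324))
0.03 (np.float64(333.72752109697336), np.float64(288.8627989524935))
0.0 [0.0045 0.04   0.088 ]
0.1 [-0.0029  0.0412  0.0937]
0.2 [-0.0105  0.0415  0.0994]
0.3 [-0.0181  0.0409  0.1049]
0.4 [-0.0259  0.0394  0.1103]
0.5 [-0.0336  0.0371  0.1155]
0.6 [-0.0412  0.0338  0.1204]
0.7 [-0.0488  0.0297  0.1249]
0.8 [-0.0561  0.0246  0.1291]
0.9 [-0.0632  0.0187  0.1329]
1.0 [-0.0701  0.0118  0.1362]
1.1 [-0.0765  0.004   0.1391]
1.2 [-0.0824 -0.0047  0.1414]
1.3 [-0.0876 -0.0142  0.1432]
```

Call:
servo_tool --moves '[[[0,0.0005,0.02,0,0,0],[0,0.0005,0.02,0,0,0],[0,0.0005,0.02,0,0,0],[0,0.0005,0.02,0,0,0],[0,0.0005,0.02,0,0,0],[0,0.0005,0.02,0,0,0],[0,0.0005,0.015,0,0,0],[0,0,0,0,0,0]]]'

```text
time: 2.82
ee_pos: [0.5027, -0.0398, 0.1121]
tool_rot: [0.098, -3.134, 0.0]
wrist_force: [-0.9, 0.1, 0.4]
width: 0.004
```

```bash
cat >> h.py <<'E'
O,YAW=np.array([.546,-.054]),np.radians(93.5)
def own(s):
    d=np.array(s['ee_pos'][:2])-O;c,n=np.cos(YAW),np.sin(YAW);return np.round([c*d[0]+n*d[1],-n*d[0]+c*d[1],s['ee_pos'][2]],4)
E
python3 - <<'E'
from plant import *
from h import *
s=observe();print(s['time'],s['ee_pos'],own(s),s['joint_velocities'].round(3))
m=camera_model('wrist');print('tcp px',proj(m,s['ee_pos']),proj(m,s['ee_pos']-np.array([0,0,.019])))
p,d=capture('wrist');cv2.imwrite('pics/w2.png',p[:,:,::-1])
s=observe();print(s['time'],s['ee_pos'],own(s),s['wrist_force'])
for u,v in((320,293),(287,206),(280,150)):
    D=d[v,u];X=m['R'].T@(np.array([(u-m['cx'])/f(m)*D,(v-m['cy'])/f(m)*D,D])-m['t']);print(u,v,np.round(X,4))
E
```

```text
2.8167 [ 0.5027355  -0.03982814  0.11206761] [0.0168 0.0423 0.1121] [-0.005 -0.05   0.018 -0.03   0.02   0.048 -0.016]
tcp px (np.float64(317.2483640379517), np.float64(326.26883323784546)) (np.float64(317.56174937407934), np.float64(304.00819684512925))
2.8667 [ 0.5037989  -0.04006599  0.11360607] [0.0165 0.0413 0.1136] [0.16278805 0.24869951 0.58203759]
320 293 [ 0.492  -0.0394  0.1032]
287 206 [ 0.471  -0.0605  0.0324]
280 150 [ 0.4407 -0.069   0.0014]
```

View pics/w2.png

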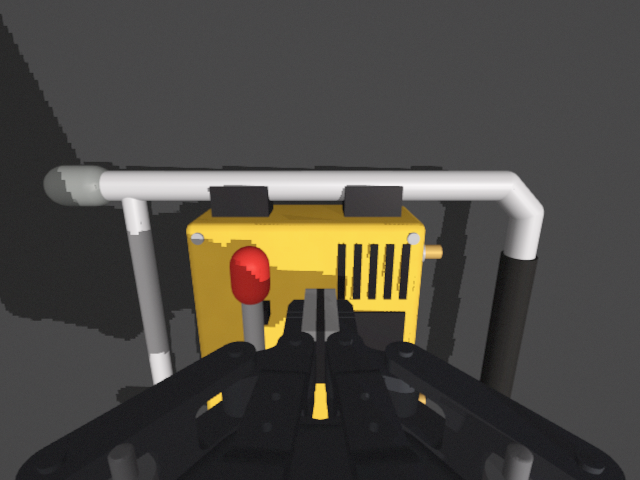

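The fingers (tips at about (320,290)) are over the back, on the handle side of the red foot at (250,275), with a clear gap to the leg. I'll lower them 15 mm and push the leg along its arc.

Call:
servo_tool --moves '[[[0,0,0.0073,0,0,0],[0,0,0.0073,0,0,0],[0,-0.012,0,0,0,0],[0,-0.0074,-0.0057,0,0,0],[0,-0.0076,-0.0053,0,0,0],[-0.0006,-0.0076,-0.0055,0,0,0],[-0.0015,-0.0078,-0.005,0,0,0],[-0.0023,-0.0077,-0.0045,0,0,0]]]'

```text
time: 3.53
ee_pos: [0.5134, -0.0906, 0.1278]
tool_rot: [-0.097, 3.138, 0.001]
wrist_force: [1.2, 3.9, 2.3]
width: 0.002
```

```bash
python3 - <<'E'
from plant import *
from h import *
s=observe();print(s['time'],own(s),s['wrist_force'].round(2))
m=camera_model('top');p,d=capture('top')
k=mask(p,(18,120,90),(35,255,255));k[:150]=0;k[300:]=0
W=np.array([ray(m,u,v,.072)[:2] for v,u in np.argwhere(k)],np.float32)*1000
print('rect',cv2.minAreaRect(W))
cv2.imwrite('pics/t3.png',cv2.resize(p[190:310,250:400],None,fx=5,fy=5)[:,:,::-1])
E
```

```text
3.5333 [-0.0345  0.0348  0.1278] [1.23 3.95 2.31]
rect ((544.4390869140625, -38.220977783203125), (154.32371520996094, 132.8162841796875), 1.8754960298538208)
```

View pics/t3.png

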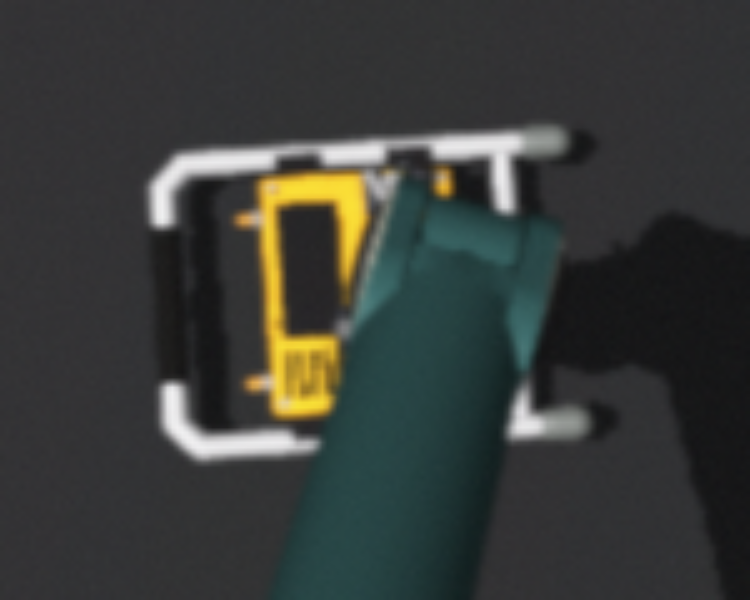

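The forearm covers the leg. The wrist shows a push of about 4 N, and the frame has not moved visibly (handle at about (167,310) in the crop, column 283 in the full picture, as before). I'll continue over centre.

Call:
servo_tool --moves '[[[-0.0033,-0.0076,-0.0049,0,0,0],[-0.0041,-0.0076,-0.0045,0,0,0],[-0.0051,-0.0073,-0.0042,0,0,0],[-0.0059,-0.0071,-0.0038,0,0,0],[-0.0069,-0.0069,-0.0033,0,0,0],[-0.0078,-0.0064,-0.0029,0,0,0],[-0.0087,-0.0059,-0.0023,0,0,0],[-0.0095,-0.0052,-0.0018,0,0,0]]]'

```text
time: 4.25
ee_pos: [0.5681, -0.1418, 0.1544]
tool_rot: [-0.097, 3.14, -0.001]
wrist_force: [0.6, 1.9, 1.2]
width: 0.0
```

```bash
python3 - <<'E'
from plant import *
from h import *
s=observe();print(s['time'],own(s),s['wrist_force'].round(2))
for n in('scene','wrist'):
    p,d=capture(n)
    if n=='scene': p=cv2.resize(p[180:340,210:420],None,fx=3,fy=3)
    cv2.imwrite(f'pics/{n}4.png',p[:,:,::-1])
E
```

```text
4.25 [-0.089  -0.0167  0.1544] [0.56 1.93 1.23]
```

View pics/scene4.png

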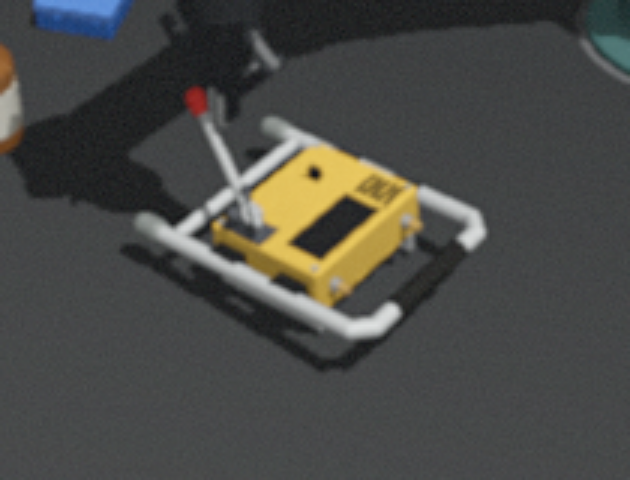

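The leg now stands out towards the feet, with the red foot at crop (197,102), full picture (276,214). The sampler is still lying down. I'll work out the joint value from that pixel.

```bash
python3 - <<'E'
from plant import *
from h import *
m=camera_model('scene');p,d=capture('scene');s=observe();print(s['time'],s['wrist_force'].round(2))
r=mask(p,(0,150,60),(6,255,255));r[:180]=0;r[260:]=0;r[:,:240]=0;r[:,340:]=0
ys,xs=np.nonzero(r);print('red',len(xs),xs.mean(),ys.mean(),ys.min())
for q in (1.1,1.2,1.3,1.4,1.5,1.66):
    s,c=np.sin(q),np.cos(q);print(q,np.round([proj(m,own2w(O,YAW,(-.015-.82*R*s,-.06+R*c,.088+.573*R*s))) for R in(.105,.12)],1))
for n,X in dict(handle=(.132,0,.047),fa=(-.119,.09,.047),fb=(-.119,-.09,.047)).items(): print(n,np.round(proj(m,own2w(O,YAW,X))))
E
```

```text
4.4 [ 0.    0.44 -0.19]
red 59 270.6271186440678 216.22033898305085 212
1.1 [[284.  217. ]
 [282.5 211.9]]
1.2 [[280.6 217.5]
 [278.6 212.4]]
1.3 [[277.3 218.3]
 [274.9 213.4]]
1.4 [[274.2 219.5]
 [271.3 214.7]]
1.5 [[271.2 221.1]
 [267.9 216.5]]
1.66 [[267.  224.3]
 [263.  220.1]]
handle [352. 277.]
fa [301. 221.]
fb [259. 254.]
```

Call:
servo_tool --moves '[[[0,0.004,-0.03,0,0,0],[0,0.004,-0.03,0,0,0],[0.0028,0.036,0,0,0,0],[0.0028,0.036,0,0,0,0],[0.0028,0.036,0,0,0,0],[0.0028,0.036,0,0,0,0],[0.0028,0.036,0,0,0,0],[0.0027,0.033,0,0,0,0]]]' --gripper 0.6

```text
time: 5.07
ee_pos: [0.5354, 0.0803, 0.2136]
tool_rot: [0.098, -3.139, 0.001]
wrist_force: [0.9, -0.4, 0.0]
width: 0.599
```

```bash
python3 - <<'E'
from plant import *
from h import *
m=camera_model('scene');p,d=capture('scene')
r=mask(p,(0,150,60),(6,255,255));r[:180]=0;r[260:]=0;r[:,:240]=0;r[:,340:]=0
ys,xs=np.nonzero(r);print('red',len(xs),xs.mean(),ys.mean(),ys.min())
s=observe();print(s['time'],own(s),s['wrist_force'].round(2))
m=camera_model('wrist');p,d=capture('wrist');cv2.imwrite('pics/w5.png',p[:,:,::-1])
for k in(.132,):
  for y in(-.05,0,.05):print('handle px',np.round(proj(m,own2w(O,YAW,(k,y,.047)))))
E
```

```text
red 61 264.327868852459 220.85245901639345 217
5.1167 [0.1427 0.003  0.2134] [-1.43  5.49 -0.19]
handle px [306. 278.]
handle px [306. 225.]
handle px [306. 166.]
```

View pics/w5.png

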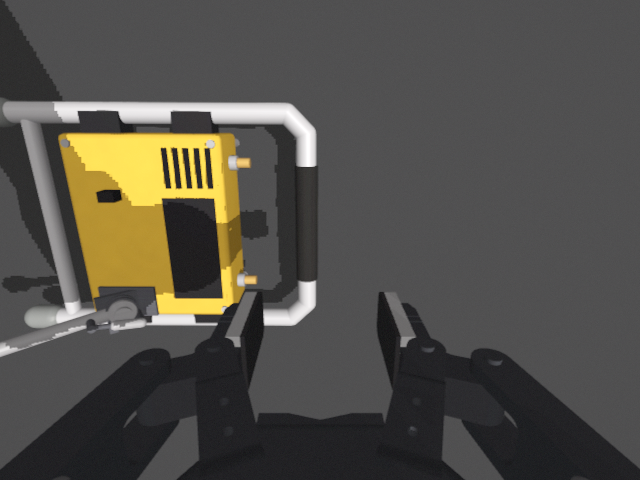

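The joint is at its stop: the red foot at (264,221) agrees with q about 1.66. In the wrist view the grip sleeve spans (307,166) to (307,280), as predicted, and lies between the fingers. I'll descend.

Call:
servo_tool --moves '[[[0,0,0.024,0,0,0],[0,0,0.024,0,0,0],[0,0,0.024,0,0,0],[0,0,0.024,0,0,0],[0,0,0.024,0,0,0],[0,0,0,0,0,0],[0,0,0,0,0,0],[0,0,0,0,0,0]]]'

```text
time: 5.83
ee_pos: [0.5374, 0.0781, 0.095]
tool_rot: [-0.096, 3.139, -0.001]
wrist_force: [-0.1, 0.4, 0.7]
width: 0.596
```

```bash
python3 - <<'E'
from plant import *
from h import *
s=observe();print(s['time'],own(s),s['wrist_force'].round(2))
# handle path: own(132,47) about guard end (-45,0) to first contact, then about foot centre (-119,47)
def rot(p,c,a): d=np.array(p)-c; return np.array(c)+[np.cos(a)*d[0]-np.sin(a)*d[1],np.sin(a)*d[0]+np.cos(a)*d[1]]
G=np.array([-45.,0]);H=[132,47];F=[-119,47]
from scipy.optimize import brentq
a0=brentq(lambda a:rot(F,G,a)[1]-11,.1,.8);print('contact deg',np.degrees(a0))
f0=rot(F,G,a0);h0=rot(H,G,a0)
for a in np.radians(np.arange(0,95,5).tolist()+[94]):
    if a<=a0:h=rot(H,G,a)
    else:
        roll=-11*(a-a0)  # wheel-like rolling ignored: slides, print both
        h=rot(h0,f0,a-a0)
    print(round(np.degrees(a)),np.round(h,1))
print('foot',f0)
E
```

```text
5.8333 [0.1324 0.0005 0.095 ] [-0.1   0.39  0.73]
contact deg 25.212651503862553
0 [132.  47.]
5 [127.2  62.2]
10 [121.1  77. ]
15 [113.8  91.2]
20 [105.3 104.7]
25 [ 95.6 117.4]
30 [ 85.4 136.5]
35 [ 73.6 155. ]
40 [ 60.3 172.3]
45 [ 45.5 188.5]
50 [ 29.4 203.3]
55 [ 12.  216.6]
60 [ -6.5 228.4]
65 [-25.9 238.5]
70 [-46.1 246.9]
75 [-67.  253.4]
80 [-88.4 258.2]
85 [-110.1  261. ]
90 [-132.  262.]
94 [-149.5  261.4]
foot [-131.97125962   11.        ]
```

Centred over the tube. I'll go down to its axis height and grip.

Call:
servo_tool --moves '[[[0,0,0.016,0,0,0],[0,0,0.016,0,0,0],[0,0,0.016,0,0,0],[0,0,0,0,0,0],[0,0,0,0,0,0],[0,0,0,0,0,0],[0,0,0,0,0,0],[0,0,0,0,0,0]]]'

```text
time: 6.5
ee_pos: [0.5377, 0.079, 0.0474]
tool_rot: [-0.097, 3.138, 0.001]
wrist_force: [0.2, 0.6, -0.0]
width: 0.6
```

Call:
servo_tool --moves '[[[0,0,0,0,0,0],[0,0,0,0,0,0],[0,0,0,0,0,0],[0,0,0,0,0,0],[0,0,0,0,0,0],[0,0,0,0,0,0],[0,0,0,0,0,0],[0,0,0,0,0,0]]]' --gripper 0 --newtons 40

```text
time: 7.17
ee_pos: [0.537, 0.0786, 0.0463]
tool_rot: [-0.097, 3.14, -0.0]
wrist_force: [-1.2, -1.2, 5.8]
width: 0.166
```

```bash
python3 - <<'E'
from plant import *
from h import *
s=observe();print(s['time'],own(s),s['wrist_force'].round(2),s['width'])
m=camera_model('scene');p,d=capture('scene')
r=mask(p,(0,150,60),(6,255,255));r[:180]=0;r[260:]=0;r[:,:240]=0;r[:,340:]=0
ys,xs=np.nonzero(r);print('red',len(xs),xs.mean(),ys.mean())
def rot(p,c,a): d=np.array(p)-c; return np.array(c)+[np.cos(a)*d[0]-np.sin(a)*d[1],np.sin(a)*d[0]+np.cos(a)*d[1]]
G=np.array([-45.,0]);H=[132,47];F=[-119,47];a0=np.radians(25.2)
f0=rot(F,G,a0);h0=rot(H,G,a0);P=[]
A=list(np.arange(0,25,3.15))+list(np.arange(25.2,95,3.15));A=[a for a in A if a<93]+[94]
for a in np.radians(A):
    P.append(rot(H,G,a) if a<=a0 else rot(h0,f0,a-a0)+[-11*(a-a0),0])
P=np.array(P);D=np.diff(P,axis=0)
for i,(a,p,d_) in enumerate(zip(A[1:],P[1:],D)):print(i//8,round(a,1),p.round(1),'tool',(d_*[1,-1]).round(1))
E
```

```text
7.1667 [0.1329 0.0008 0.0463] [-1.16 -1.17  5.77] 0.16612280309706734
red 57 264.7368421052632 220.87719298245614
0 3.2 [129.1  56.7] tool [-2.9 -9.7]
0 6.3 [125.8  66.1] tool [-3.4 -9.5]
0 9.4 [121.9  75.4] tool [-3.9 -9.3]
0 12.6 [117.5  84.5] tool [-4.4 -9.1]
0 15.8 [112.6  93.3] tool [-4.9 -8.8]
0 18.9 [107.2 101.8] tool [-5.4 -8.5]
0 22.0 [101.4 110. ] tool [-5.8 -8.2]
0 25.2 [ 95.1 117.9] tool [-6.3 -7.9]
1 28.4 [ 88.3 130.2] tool [ -6.8 -12.3]
1 31.5 [ 80.8 142.2] tool [ -7.5 -12. ]
1 34.6 [ 72.7 153.7] tool [ -8.1 -11.6]
1 37.8 [ 63.9 164.9] tool [ -8.8 -11.1]
1 40.9 [ 54.6 175.5] tool [ -9.4 -10.7]
1 44.1 [ 44.7 185.7] tool [ -9.9 -10.2]
1 47.2 [ 34.2 195.3] tool [-10.5  -9.6]
1 50.4 [ 23.2 204.4] tool [-11.   -9.1]
2 53.5 [ 11.7 212.9] tool [-11.5  -8.5]
2 56.7 [-2.000e-01  2.208e+02] tool [-11.9  -7.9]
2 59.8 [-12.6 228.1] tool [-12.3  -7.3]
2 63.0 [-25.3 234.7] tool [-12.7  -6.6]
2 66.1 [-38.3 240.6] tool [-13.1  -5.9]
2 69.3 [-51.7 245.8] tool [-13.4  -5.2]
2 72.4 [-65.4 250.3] tool [-13.6  -4.5]
2 75.6 [-79.2 254.1] tool [-13.9  -3.8]
3 78.7 [-93.3 257.2] tool [-14.1  -3.1]
3 81.9 [-107.5  259.5] tool [-14.2  -2.3]
3 85.0 [-121.8  261.1] tool [-14.3  -1.6]
3 88.2 [-136.2  261.9] tool [-14.4  -0.8]
3 91.3 [-150.6  261.9] tool [-14.4  -0.1]
3 94 [-162.7  261.4] tool [-12.1   0.5]
```

Gripped: width 0.166, about 14 mm. The kickstand is still out, with the red foot at (265,221). I'll raise the handle along its arc at half speed, first rocking about the guard ends.

Call:
servo_tool --moves '[[[0,-0.0014,-0.0049,0,0,0],[0,-0.0015,-0.0049,0,0,0],[0,-0.0017,-0.0048,0,0,0],[0,-0.0017,-0.0047,0,0,0],[0,-0.0019,-0.0047,0,0,0],[0,-0.002,-0.0046,0,0,0],[0,-0.0022,-0.0046,0,0,0],[0,-0.0022,-0.0045,0,0,0]]]'

```text
time: 7.88
ee_pos: [0.5375, 0.0644, 0.0843]
tool_rot: [0.098, -3.14, -0.001]
wrist_force: [0.4, 1.7, -3.1]
width: 0.179
```

Call:
servo_tool --moves '[[[0,-0.0024,-0.0044,0,0,0],[0,-0.0025,-0.0044,0,0,0],[0,-0.0027,-0.0043,0,0,0],[0,-0.0027,-0.0042,0,0,0],[0,-0.0029,-0.0041,0,0,0],[0,-0.0029,-0.0041,0,0,0],[0,-0.0031,-0.004,0,0,0],[0,-0.0032,-0.0039,0,0,0]]]'

```text
time: 8.55
ee_pos: [0.5393, 0.0419, 0.1177]
tool_rot: [-0.098, 3.14, 0.001]
wrist_force: [-1.1, 4.2, -1.6]
width: 0.172
```

```bash
python3 - <<'E'
from plant import *
from h import *
p,d=capture('scene');s=observe();print(s['time'],own(s),s['wrist_force'].round(2),s['width'])
cv2.imwrite('pics/s6.png',cv2.resize(p[140:340,190:430],None,fx=3,fy=3)[:,:,::-1])
E
```

```text
8.6 [0.0953 0.0005 0.1184] [ 0.12  2.79 -1.03] 0.17260440443655298
```

View pics/s6.png

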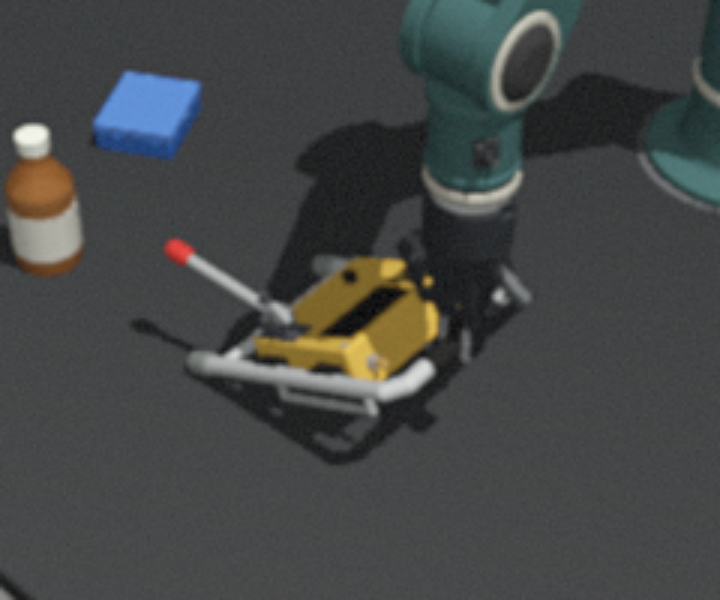

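The frame is tilted by about 25°, with its feet on the bench (crop (200,362) and (325,265)), the kickstand out (red at (178,250)) and the handle held. The bottle and slide box are clear. Next I'll turn it about the feet.

Call:
servo_tool --moves '[[[0,-0.0034,-0.0062,0,0,0],[0,-0.0034,-0.0061,0,0,0],[0,-0.0037,-0.006,0,0,0],[0,-0.0038,-0.006,0,0,0],[0,-0.004,-0.0058,0,0,0],[0,-0.0041,-0.0058,0,0,0],[0,-0.0043,-0.0056,0,0,0],[0,-0.0045,-0.0055,0,0,0]]]'

```text
time: 9.27
ee_pos: [0.5409, 0.0102, 0.1647]
tool_rot: [0.097, -3.14, 0.0]
wrist_force: [-0.1, -0.6, -6.4]
width: 0.174
```

Call:
servo_tool --moves '[[[0,-0.0046,-0.0054,0,0,0],[0,-0.0048,-0.0053,0,0,0],[0,-0.0049,-0.0052,0,0,0],[0,-0.005,-0.005,0,0,0],[0,-0.0052,-0.0049,0,0,0],[0,-0.0053,-0.0047,0,0,0],[0,-0.0055,-0.0046,0,0,0],[0,-0.0055,-0.0045,0,0,0]]]'

```text
time: 9.93
ee_pos: [0.5435, -0.0306, 0.2042]
tool_rot: [0.097, -3.14, 0.0]
wrist_force: [-0.2, -1.7, -7.3]
width: 0.17
```

Call:
servo_tool --moves '[[[0,-0.0057,-0.0043,0,0,0],[0,-0.0058,-0.0042,0,0,0],[0,-0.0059,-0.004,0,0,0],[0,-0.006,-0.0039,0,0,0],[0,-0.0061,-0.0037,0,0,0],[0,-0.0062,-0.0036,0,0,0],[0,-0.0063,-0.0034,0,0,0],[0,-0.0064,-0.0032,0,0,0]]]'

```text
time: 10.6
ee_pos: [0.5466, -0.0788, 0.2344]
tool_rot: [-0.098, 3.14, 0.0]
wrist_force: [-0.3, -0.4, -8.6]
width: 0.167
```

Call:
servo_tool --moves '[[[0,-0.0065,-0.003,0,0,0],[0,-0.0066,-0.0029,0,0,0],[0,-0.0067,-0.0027,0,0,0],[0,-0.0067,-0.0025,0,0,0],[0,-0.0068,-0.0023,0,0,0],[0,-0.0068,-0.0022,0,0,0],[0,-0.0069,-0.002,0,0,0],[0,-0.007,-0.0018,0,0,0]]]'

```text
time: 11.27
ee_pos: [0.55, -0.1309, 0.2561]
tool_rot: [-0.1, 3.139, 0.005]
wrist_force: [-8.4, 7.3, 13.4]
width: 0.167
```

```bash
python3 - <<'E'
from plant import *
from h import *
p,d=capture('scene');s=observe();print(s['time'],own(s),s['wrist_force'].round(2),s['width'])
cv2.imwrite('pics/s7.png',cv2.resize(p[100:340,170:430],None,fx=2.5,fy=2.5)[:,:,::-1])
E
```

```text
11.3167 [-0.0788  0.0007  0.2567] [-7.63  5.99 11.53] 0.16643922670801156
```

View pics/s7.png

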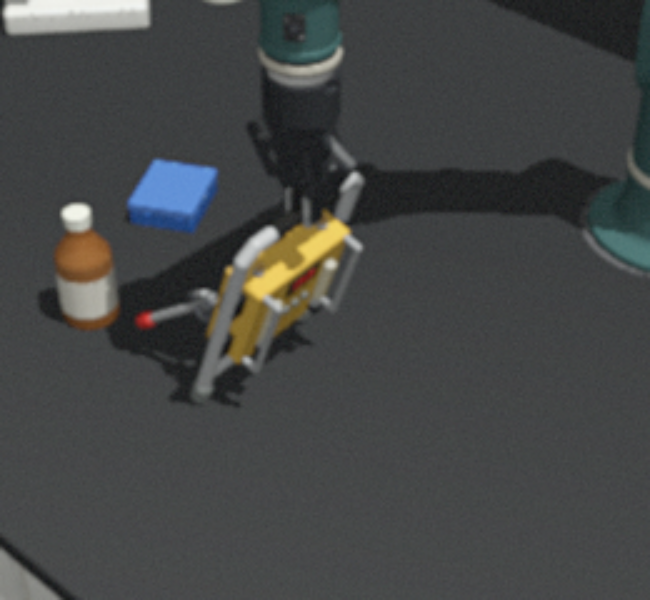

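The frame is at about 75° and held, but the wrist now reads 13 N upward and -8 N along the tube. The feet may be binding. I'll check the foot position and moment before going on.

```bash
python3 - <<'E'
from plant import *
from h import *
m=camera_model('scene');p,d=capture('scene');s=observe();print(s['time'],own(s),s['wrist_force'].round(2),s['ft_torque'].round(2),s['width'],s['tool_rot'])
def w2o(X):
    e=X[:2]-O;c,n=np.cos(YAW),np.sin(YAW);return np.round([c*e[0]+n*e[1],-n*e[0]+c*e[1],X[2]],3)
def pt(u,v):
    D=d[v,u];return w2o(m['R'].T@(np.array([(u-m['cx'])/f(m)*D,(v-m['cy'])/f(m)*D,D])-m['t']))
for n,cx,cy in(('footb',203,388),('tubeb mid',225,310),('tubeb top',240,255),('corner b',262,240),('corner a',352,186),('red',146,320)):
    print(n,pt(int(170+cx/2.5),int(100+cy/2.5)))
print('footb ray',w2o(ray(m,251.2,256,.011)))
r=mask(p,(0,150,60),(6,255,255));r[:180]=0;r[280:]=0;r[:,:200]=0;r[:,260:]=0
print('red px',np.argwhere(r).mean(0)[::-1] if r.any() else 0)
a=np.radians(75.6);F=np.array([-141.7,11])
for n,x,y,z in(('footb',-119,-90,47),('corner b',132,-90,47),('ca',132,90,47),('stand',-113,-70.7,156.5)):
    X=np.array([x+119,z-47]);e=F+[np.cos(a)*X[0]-np.sin(a)*X[1],np.sin(a)*X[0]+np.cos(a)*X[1]]
    print('exp',n,e.round(1),np.round(proj(m,own2w(O,YAW,(e[0]/1e3,y/1e3,e[1]/1e3))),1))
E
```

```text
11.3667 [-0.0783  0.0006  0.2565] [-7.88  6.31 11.42] [1.8  1.58 0.07] 0.16518470276451325 [-0.09702674  3.13855654  0.00367552]
footb [-0.15  -0.089  0.024]
tubeb mid [-0.101 -0.095  0.165]
tubeb top [-0.08  -0.09   0.243]
corner b [-0.072 -0.069  0.253]
corner a [-0.08   0.082  0.235]
red [-0.247 -0.077  0.062]
footb ray [-0.156 -0.083  0.011]
red px [227.         227.63157895]
exp footb [-141.7   11. ] [253.2 259.7]
exp corner b [-79.3 254.1] [265.9 198.7]
exp ca [-79.3 254.1] [312.1 166.7]
exp stand [-246.3   44. ] [230.4 231.6]
```

Foot b looks a few mm high and handle corner a low, so the frame has rolled slightly in the pads and foot a is pressing on the bench. A lighter grip lets the tube swivel, and the push down will level it. I'll hold still and ease to 20 N.

Call:
servo_tool --moves '[[[0,0,0,0,0,0],[0,0,0,0,0,0],[0,0,0,0,0,0],[0,0,0,0,0,0],[0,0,0,0,0,0],[0,0,0,0,0,0],[0,0,0,0,0,0],[0,0,0,0,0,0]]]' --newtons 20

```text
time: 12.03
ee_pos: [0.55, -0.1308, 0.2561]
tool_rot: [-0.1, 3.139, 0.005]
wrist_force: [-7.6, 6.3, 10.9]
width: 0.167
```

```bash
python3 - <<'E'
from plant import *
from h import *
s=observe();print(s['time'],own(s),s['wrist_force'].round(2),s['ft_torque'].round(2),s['width'],s['tool_rot'])
p,d=capture('scene');np.savez('pics/s8.npz',p=p,d=d)
q,d2=capture('wrist')
a=cv2.resize(p[140:290,200:340],(560,600))
b=cv2.resize(q,(240,180));c=np.zeros((600,240,3),np.uint8);c[:180]=b
t,_=capture('top');c[200:440]=cv2.resize(t[180:300,290:410],(240,240))
cv2.imwrite('pics/s8.png',np.hstack([a,c])[:,:,::-1])
E
```

```text
12.0333 [-0.0769  0.0007  0.2561] [-7.62  6.29 10.95] [ 1.69  1.55 -0.03] 0.16704495917449738 [-0.09962826  3.139162    0.0046552 ]
```

View pics/s8.png

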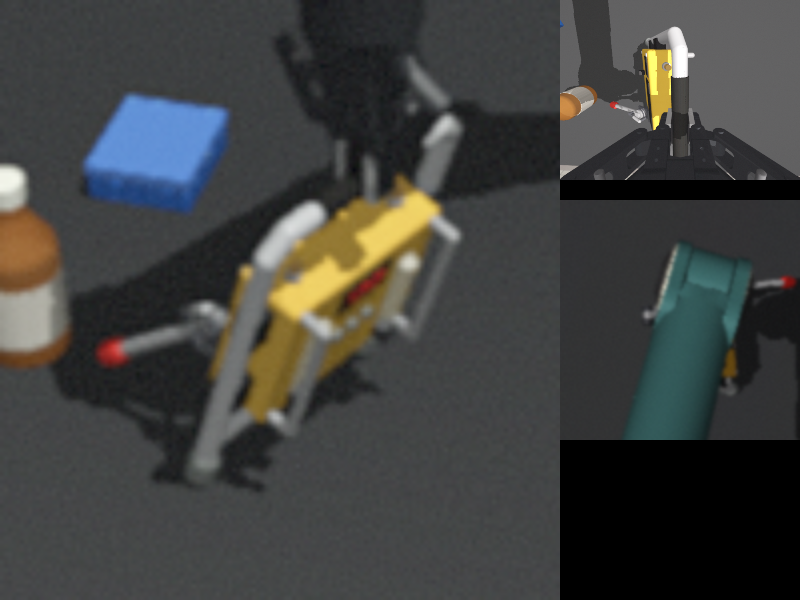

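The view shows the frame at about 75°, held at the sleeve. Foot b at (203,468) is about on the bench and the kickstand is out at (112,352). I'll check the joints for a range limit before going on.

```bash
python3 - <<'E'
from plant import *
from h import *
s=observe();print(s['q'].round(3),s['joint_efforts'].round(1))
z=np.load('pics/s8.npz');d=z['d'];m=camera_model('scene')
# point cloud in own axes of the sampler region
v,u=np.mgrid[0:480,0:640];D=d
C=np.stack([(u-m['cx'])/f(m)*D,(v-m['cy'])/f(m)*D,D],-1)-m['t'];W=C@m['R']
c,n=np.cos(YAW),np.sin(YAW);e=W[...,:2]-O;X=np.stack([c*e[...,0]+n*e[...,1],-n*e[...,0]+c*e[...,1],W[...,2]],-1)
k=mask(z['p'],(18,110,60),(35,255,255));k[:160]=0;k[270:]=0;k[:,:240]=0;k[:,320:]=0
P=X[(k>0)&(d>0)]*1000
# top end of the box: roll about own z is slope of z against y along its upper front edge
E=[]
for y0 in range(-75,75,10):
    S=P[(P[:,1]>y0)&(P[:,1]<y0+10)]
    if len(S)>5:
        S=S[S[:,2].argsort()][-6:];E.append(S.mean(0))
E=np.array(E);print(E.round(0));print('roll deg',np.degrees(np.arctan(np.polyfit(E[:,1],E[:,2],1)[0])),'yaw',np.degrees(np.arctan(np.polyfit(E[:,1],E[:,0],1)[0])))
E
```

```text
[-0.1    0.322  0.341  1.827 -0.128  1.014  1.927] [  2.4 -36.5   5.2 -24.3   1.3  -2.7  -0. ]
[[-108.  -72.  195.]
 [ -96.  -58.  193.]
 [ -93.  -51.  205.]
 [ -90.  -38.  212.]
 [ -93.  -30.  214.]
 [ -87.  -22.  221.]
 [-100.  -10.  204.]
 [-102.    1.  195.]
 [-109.   11.  195.]
 [-107.   22.  195.]
 [-107.   29.  195.]
 [-102.   39.  193.]
 [ -93.   52.  204.]
 [ -88.   60.  190.]
 [-100.   71.  193.]]
roll deg -4.547155986250155 yaw -0.6299456301215247
```

No joint is near its range limit. The force direction points from foot b straight to the TCP, so foot b is acting as a strut while foot a is slightly unloaded (small roll, since the kickstand makes that side heavier). I'll relieve it 2 mm upwards, shift slightly towards foot a, and go on raising.

Call:
servo_tool --moves '[[[0,0,-0.002,0,0,0],[0.0006,-0.007,-0.0015,0,0,0],[0.0006,-0.007,-0.0014,0,0,0],[0.0006,-0.007,-0.0012,0,0,0],[0.0006,-0.007,-0.001,0,0,0],[0.0006,-0.007,-0.0008,0,0,0],[0.0006,-0.007,-0.0006,0,0,0],[0,0,0,0,0,0]]]'

```text
time: 12.85
ee_pos: [0.5522, -0.1763, 0.2657]
tool_rot: [-0.096, 3.131, -0.003]
wrist_force: [2.3, 3.3, 7.9]
width: 0.169
```

```bash
cat > chk.py <<'E'
from plant import *
from h import *
s=observe();print(s['time'],own(s),'F',s['wrist_force'].round(2),'T',s['ft_torque'].round(2),s['width'].round(3))
m=camera_model('scene');p,d=capture('scene')
v,u=np.mgrid[0:480,0:640]
W=(np.stack([(u-m['cx'])/f(m)*d,(v-m['cy'])/f(m)*d,d],-1)-m['t'])@m['R']
c,n=np.cos(YAW),np.sin(YAW);e=W[...,:2]-O;X=np.stack([c*e[...,0]+n*e[...,1],-n*e[...,0]+c*e[...,1],W[...,2]],-1)*1000
k=mask(p,(0,150,60),(6,255,255))>0;k&=(X[...,0]<-180)&(X[...,0]>-330)&(abs(X[...,1])<130)&(d>0)
if k.any(): print('red surf',X[k].mean(0).round(0),'zmin/max',X[k][:,2].min().round(),X[k][:,2].max().round())
# b-side tube: grey points near own y=-90
g=(abs(X[...,1]+93)<14)&(X[...,2]>3)&(X[...,2]<235)&(X[...,0]>-220)&(X[...,0]<20)&(d>0);P=X[g]
T=P[(P[:,2]>60)&(P[:,2]<215)]
for lo in range(3,235,25):
    S=P[(P[:,2]>lo)&(P[:,2]<lo+25)]
    if len(S)>3: print(lo,len(S),np.median(S,0).round(1))
a=np.polyfit(T[:,2],T[:,0],1);b=np.polyfit(T[:,2],T[:,1],1);print('tilt deg',90-np.degrees(np.arctan(-a[0])) if 0 else 90+np.degrees(np.arctan(-a[0])),'roll',np.degrees(np.arctan(b[0])))
E
python3 chk.py
```

```text
Traceback (most recent call last):
  File "chk.py", line 3, in <module>
    s=observe();print(s['time'],own(s),'F',s['wrist_force'].round(2),'T',s['ft_torque'].round(2),s['width'].round(3))
                                                                                                 ^^^^^^^^^^^^^^^^
AttributeError: 'float' object has no attribute 'round'
```

```bash
sed -i "s/s\['width'\].round(3)/s['width']/" chk.py; python3 chk.py
```

```text
12.85 [-0.1224  0.0013  0.2657] F [2.34 3.32 7.94] T [ 1.16 -0.36  0.03] 0.16880035600737656
red surf [-266.  -69.   34.] zmin/max -3.0 50.0
3 125 [-123.9  -95.4    4.3]
28 49 [-150.5  -94.5   38.5]
53 37 [-147.5  -94.2   64.5]
78 41 [-141.2  -92.3   92.3]
103 54 [-138.1  -91.9  115.1]
128 41 [-136.1  -94.1  140.5]
153 53 [-131.   -92.   166.5]
178 54 [-128.3  -92.7  189.8]
203 47 [-125.1  -92.7  214.2]
228 12 [-124.8  -94.8  231.1]
tilt deg 81.84255015543287 roll 0.0460386797541914
```

At 82°, roll is about 0 and the feet are pressed on the bench. I'll continue towards the kickstand contact.

Call:
servo_tool --moves '[[[0,-0.006,-0.0006,0,0,0],[0,-0.006,-0.0004,0,0,0],[0,-0.006,-0.0003,0,0,0],[0,-0.006,-0.0002,0,0,0],[0,-0.006,0,0,0,0],[0,-0.006,0,0,0,0],[0,-0.006,0,0,0,0],[0,0,0,0,0,0]]]'

```text
time: 13.57
ee_pos: [0.5547, -0.2188, 0.2671]
tool_rot: [-0.095, 3.131, -0.005]
wrist_force: [2.3, 1.7, 8.3]
width: 0.169
```

```bash
python3 chk.py
```

```text
13.5667 [-0.165   0.0014  0.2671] F [2.34 1.73 8.33] T [ 0.81 -0.53  0.02] 0.16878046031464927
red surf [-265.  -73.   19.] zmin/max -2.0 32.0
3 141 [-135.4  -94.9    4.7]
28 53 [-156.3  -93.6   37.5]
53 42 [-157.5  -92.7   65. ]
78 49 [-155.7  -92.3   92.5]
103 58 [-156.1  -91.4  115.5]
128 44 [-158.5  -92.4  140.6]
153 53 [-157.5  -92.6  166.8]
178 62 [-158.6  -91.2  188.6]
203 48 [-159.8  -93.   216.3]
228 14 [-159.4  -93.1  231.3]
tilt deg 90.98932240057347 roll 0.10419253058585394
```

Call:
servo_tool --moves '[[[0,-0.003,0,0,0,0],[0,-0.003,0,0,0,0],[0,-0.003,0,0,0,0],[0,-0.003,0,0,0,0],[0,-0.001,0,0,0,0],[0,0,0,0,0,0],[0,0,0,0,0,0],[0,0,0,0,0,0]]]'

```text
time: 14.28
ee_pos: [0.5553, -0.2302, 0.2664]
tool_rot: [-0.098, 3.132, -0.003]
wrist_force: [3.0, 1.1, 5.9]
width: 0.172
```

```bash
python3 chk.py
```

```text
14.2833 [-0.1764  0.0014  0.2664] F [2.97 1.07 5.87] T [ 0.83 -0.53  0.01] 0.17217466745308543
red surf [-265.  -73.   17.] zmin/max 0.0 32.0
3 149 [-145.6  -95.7    4.3]
28 50 [-158.2  -92.2   39. ]
53 43 [-160.3  -92.7   64.9]
78 49 [-160.9  -93.    93.5]
103 55 [-161.4  -91.3  117. ]
128 49 [-164.6  -94.   142. ]
153 55 [-164.4  -92.6  168.4]
178 61 [-166.2  -91.9  189.8]
203 51 [-169.1  -93.2  215.2]
228 16 [-170.   -93.1  232.5]
tilt deg 93.2847575843021 roll 0.37321945714015736
```

Call:
servo_tool --moves '[[[0,-0.001,0,0,0,0],[0,-0.001,0,0,0,0],[0,-0.001,0,0,0,0],[0,-0.001,0,0,0,0],[0,0,0,0,0,0],[0,0,0,0,0,0],[0,0,0,0,0,0],[0,0,0,0,0,0]]]' --newtons 30

```text
time: 15.0
ee_pos: [0.5552, -0.2343, 0.2659]
tool_rot: [-0.098, 3.133, -0.004]
wrist_force: [3.2, 1.2, 6.8]
width: 0.163
```

```bash
python3 chk.py; python3 - <<'E'
from plant import *
from h import *
a,_=capture('scene');b,_=capture('wrist')
cv2.imwrite('pics/end.png',np.hstack([cv2.resize(a[130:290,190:350],(480,480)),cv2.resize(b[:,160:480],(320,480))])[:,:,::-1])
E
```

```text
15.0 [-0.1806  0.0018  0.2659] F [3.18 1.23 6.8 ] T [ 0.55 -0.88 -0.04] 0.16275847364584178
red surf [-267.  -72.   14.] zmin/max -2.0 29.0
3 160 [-151.3  -93.5    4.9]
28 47 [-159.6  -93.3   39.6]
53 44 [-161.5  -92.5   66. ]
78 47 [-163.1  -92.6   92.9]
103 62 [-164.   -90.4  116.7]
128 44 [-168.5  -92.5  141.2]
153 56 [-168.3  -91.8  166.5]
178 60 [-170.1  -91.2  190.2]
203 49 [-172.9  -92.   214.3]
228 15 [-175.1  -91.7  230. ]
tilt deg 94.28341582773552 roll 0.3041382742948431
```

View pics/end.png

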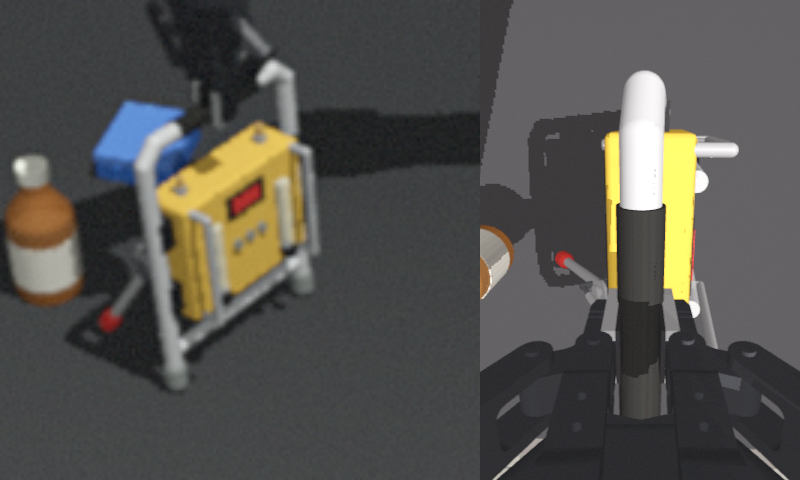

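The sampler is standing: feet at crop (176,380) and (302,280), the kickstand's red foot on the bench at (108,322), and the sleeve between the fingers. I'll check levelness (foot a against foot b) using the box's top face.

```bash
cat > lev.py <<'E'
exec(open('chk.py').read().split('# b-side')[0])
y=mask(p,(18,110,60),(35,255,255))>0;y&=(d>0)&(X[...,2]>188)&(X[...,2]<212)&(abs(X[...,1])<72);P=X[y]
B=[(y0+5,np.median(P[(P[:,1]>y0)&(P[:,1]<y0+10)],0).round(1)) for y0 in range(-70,70,20)]
print(*B,sep='\n')
Z=np.array([b[1] for b in B]);sl=np.polyfit(Z[:,1],Z[:,2],1)[0];print('top face slope deg',np.degrees(sl),'a-b mm',sl*180)
for sg in(-1,1):
    k=(abs(X[...,1]-sg*90)<12)&(X[...,0]>-200)&(X[...,0]<-100)&(X[...,2]>4)&(X[...,2]<30)&(d>0)
    print('foot',sg,k.sum(),X[k].min(0).round(),np.median(X[k],0).round())
E
python3 lev.py
```

```text
15.15 [-0.1806  0.0018  0.266 ] F [3.79 1.31 5.66] T [ 0.47 -0.9  -0.1 ] 0.16335517019367776
red surf [-266.  -73.   15.] zmin/max -4.0 28.0
(-65, array([-164.3,  -65. ,  200.2]))
(-45, array([-158.4,  -45.5,  199.6]))
(-25, array([-167.4,  -25.2,  199.2]))
(-5, array([-169.9,   -5.4,  199.5]))
(15, array([-171. ,   14.5,  199.4]))
(35, array([-167.7,   35.1,  199.1]))
(55, array([-164.9,   54.3,  200.2]))
top face slope deg -0.08348403510515635 a-b mm -0.2622728313783916
foot -1 63 [-200. -102.    4.] [-156.  -95.   17.]
foot 1 57 [-190.   79.    4.] [-155.   85.   13.]
```

The box is level to within 0.3 mm across the feet, at the expected height (199.5 mm, expected about 200). It leans about 4.3°, is at rest and gripped. I'll hand in.

```bash
python3 -c "
from plant import *
job_done();s=observe();print(s['time'],s['ee_pos'],s['wrist_force'].round(1),s['width'])"
```

```text
the job is handed in; nothing more can be done
the job is handed in; nothing more can be done
```

The sampler is standing upright on both feet and the kickstand, and the arm is still holding the handle. I handed the job in after about 15 s of robot time; no verdict was reported.

- **Kickstand:** I pushed the leg over centre with the closed fingers while the sampler lay on the bench. In the camera view the red foot then matched the fully-out stop (about 1.66 rad).
- **Raising:** I gripped the sleeve and rocked the frame up, first about the guard ends and then about the feet. At about 75° foot b bound against the bench, with about 13 N up at the wrist. I cleared it by easing the grip to 20 N, lifting 2 mm and shifting slightly sideways. The final grip setting is 30 N.
- **Last checks:**
  - The frame leans back 4.3°.
  - The box is level, with under 0.5 mm difference between the feet, and at its expected height.
  - The red foot appears to be on the bench.
  - The hand presses down with about 6 N.
- **Small disagreements:** The grasp point sits about 5 mm above the nominal tube axis (24 mm is allowed). A sideways wrist force of 3–4 N remained. I judged the kickstand's contact from depth readings and the lean, because no clear contact force showed at the wrist.
- **Bystanders:** The bottle and slide box look unmoved in the last pictures. I did not look at the cassette again, but the arm stayed well clear of it.

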